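Close the spring test clamp on a rubber disc and hold it shut

TASK

A red test disc lies ready in the lower half of the spring-loaded test clamp. Take the clamp's top half by its handle, lift it up and off the two prongs of its hanger, lower it over the two dowels of the lower half with the red corners together, and press it down against the spring until it is fully home on both stop bars. Finish with the gripper still on the handle, holding the clamp pressed shut so that a colleague can put in the thumb screws; leave the screws, the alcohol bottle and the hand durometer where they are.

Things in the scene. Friction and masses are not known exactly. Their poses are not given: they have to be found in the camera images.
- top_half: Top half of the clamp: aluminium plate 90 (x) x 142 (y) x 14 mm with a handle above it, 0.36 to 0.57 kg in all. Origin: centre of the plate's underside; z up. Corner at -x, +y painted red. Hangs level in the hanger by its handle, axes parallel to the hanger's. Holes for the dowels: 14 mm at x +27, y +55 mm; 10 mm at x -27, y -55 mm. The other two 10 mm holes are for thumb screws.
- handle: The black handle of the top half, one rigid piece with it; its origin and axes are those of the top half. A bar along y, 138 mm long, 12 x 12 mm in section, on two round steel posts at y = +-60 mm; 44 mm of free height between the plate and the bar.
- grip (a point): Middle of the handle bar, 64 mm above the underside of the top half; axes of the top half (bar along y). The two prongs pass under the bar at y = +-38 mm, so that the middle 60 mm of the bar are free for the fingers.
- hole_big (a point): Centre of the 14 mm dowel hole at the underside of the top half.
- hole_small (a point): Centre of the 10 mm dowel hole at the underside of the top half.
- lower_half: Lower half of the clamp, fixed on the table: base plate 90 (x) x 146 (y) mm, steel stop bars along its short ends (y = +-57 mm), their tops 48 mm above the table. Origin: centre of the underside, z up. Corner at -x, +y painted red. Clamp shut: the top half lies flat on both bars, its x and y along those of the lower half, its underside 48 mm, the middle of its handle 112 mm above the table.
- dowel_big (a point): Foot of the 12 mm dowel (x +27, y +55 mm of the lower half), level with the top of the stop bar. The dowel stands 22 mm above this point; its uppermost 8 mm taper to 4.5 mm.
- dowel_small (a point): Foot of the 8 mm dowel (x -27, y -55 mm of the lower half), level with the top of the stop bar; also 22 mm tall, its uppermost 8 mm taper to 3 mm.
- hanger: Fixed grey stand that the top half hangs in. Base plate 170 x 150 x 10 mm. Posts and cross bar (up to 140 mm high) stand 115 mm behind the seat, on the +x side; two round 8 mm prongs at y = +-38 mm reach from them to -x, the open side. Origin: on the table, below the seat; z up.
- seat (a point): Where the handle bar rests: midway between the prongs, at their top, 130 mm above the table. 28 mm in front (-x) of it the prongs end in upturned red caps, 14 mm above it; a hump behind rises 9 mm. As the prongs pass between bar and plate, the bar must be lifted 15 to 32 mm, then taken at least 80 mm to -x of the hanger before it is raised further.
- disc: Red test disc, 40 mm across, 16 mm thick, lying loose in the nest of the spring platen. Origin: centre of its underside. Its top is 6 mm above the stop bars while the spring is free.
- nest (a point): Middle of the platen's nest floor, under the disc; a rim 4 mm high surrounds the disc.
- platen (a joint): How far the platen with the disc is pressed down, in m: 0 free, 0.006 with the clamp shut. The spring pushes up with about 6 N at first and about 10.5 N when shut (platen and disc weight deducted), so the weight of the top half does not shut the clamp.
- screw_1: Loose thumb screw standing on its black head, 13 mm across, 26 mm high; leave it. Origin: centre of the underside.
- screw_2: The other thumb screw, the same; leave it.
- alcohol: Loose alcohol bottle with red cap, 52 mm across, 128 mm high; leave it. Origin: centre of the underside.
- gauge: Loose hand-held dial durometer lying on its back, 98 x 59 x 25 mm; leave it. Origin: centre of the underside.

How it is judged:
By the outcome, as a careful person would: the job done as asked, in the order asked, and still so for the second after the job is handed in, while the arm keeps its last pose, push and grip.
It also fails if it takes over 45 s, if anything falls off the work surface, if the arm or the gripper's body presses on something with over 40 N, if the wrist force passes 120 N, or if a joint passes its speed limit or range.

ROBOT

A 7-joint arm with a two-finger parallel gripper is mounted at the origin on a cart in front of the work surface, level with it; the furniture and walls round the work are solid. World frame = base frame: x ahead of the robot, y to its left, z up, the work surface at z = 0. Lengths are in m, angles in rad, forces in N, time in s.
With the tool pointing down it reaches from about 0.425 to 0.925 m from the base axis. Payload 6.8 kg.
Tool frame: the origin (TCP) lies on the centre line of the jaws, within the pads' length; the fingertips stand 11 mm ahead of it and the grasp point (between the pads) lies 8 mm behind it; z points along the fingers, y is the direction in which the jaws open and shut (so a half turn about z gives the same grasp; the last joint's range is limited). The gripper opens to 85 mm and grips with 20 to 120 N. Pads are 22 mm wide; open, the fingers measure 114 mm over their backs; the gripper's body (76 mm by 85 mm) begins 54 mm behind the grasp point. The pads swing forward as they close: fully open they stand 13 mm farther back than shut.
Start: joints at [-1.45, 0.477, 0.022, 1.555, -0.011, 1.109, -0.083], TCP at [0.153, 0.657, 0.242] pointing down, gripper open.
Joint ranges: [-2.96, 2.96], [-0.34, 2.1], [-1.41, 1.46], [0.24, 2.44], [-1.37, 4.51], [0.17, 1.92], [-2.96, 2.96]. Speed limits (rad/s): [2.39, 2.39, 3.14, 3.14, 3.14, 3.14, 3.14].

INTERFACE

Orientations are given as a rotation vector (axis times angle).
In Python, from bench import r gives the robot as it stands.
- The arm moves only by the tool send_rows, never from a script. Its argument "deltas" is a list of rows, each a list of 7 numbers: the opening, from 0 (shut) to 1 (fully open), then the shift along the tool's x, y, z as a fraction of full scale, then the turn, a rotation vector about the tool's x, y, z as a fraction of full scale. In form: [[hand, x, y, z, ax, ay, az], ...]. A call has 1 to 20 rows; each row is the pose to reach, as a shift and turn from the pose commanded when the call began, along the tool's axes at that moment, turning the shorter way round; what a row does not reach only later rows make up. Full scale, the value 1, is 150 mm for a shift and 180 degrees for a turn. A row lasts 1/12 s, in which the tool goes at most 41.7 mm and 7.16 degrees, less where a joint would pass 70% of its speed; a pose out of reach is approached as far as the arm can. A call with a number of a shift or a turn outside -1 to 1 is refused whole. A call with a gripper value outside its range is refused whole. The fingers move at their own pace and stop on an object; "squeeze" is the grip in N (left out, the last holds). Time passes only in rows, so rows that repeat a pose let the fingers close. It gives the time, the measured TCP pose, the force and the opening at its end, in the units of the state.
- r.get_obs(): the state, without advancing time (a new reading comes with each control period).
- r.grab_frame(name): name is "scene" or "side" or "wrist"; returns a dict with "pixels" (384x512x3 uint8, red, green, blue), "camera_matrix" (3x3 intrinsics, pixels), "rvec" (rotation vector, rad) and "tvec" (3), from world to camera coordinates, as OpenCV has them. Camera axes: x right, y down, z forward; pixel columns grow to the right and rows downward; lengths in m; the calibration is good to about 2 mm. A picture is of the moment at which its call begins. There is no depth.
- r.hand_in(): hands the job in, once; it reports no verdict.
The state is a dict: "clock": time; "joints": joint angles; "qvel": joint speeds; "tau": joint torques, N m; "tcp_pos": TCP position; "orientation": TCP orientation; "contact_force": force on the tool from outside, world axes, zero at the start; "moment": the same for the moment, N m; "grip_width": finger opening in m.
Only numpy, scipy, OpenCV 4.12 (cv2) and the standard library are available. Lean on these libraries where they do the work, as an engineer would, in place of code of your own. Each camera call takes 0.05 s, during which the arm holds its last target. There are 200 camera calls.

## Working session

There is one attempt and no reset: what is moved stays moved. The work goes in short steps, Python scripts to look and compute and a tool call to move; the robot and the scene stay as the last step left them, time stands still between calls to the robot, and variables do not carry over. Pictures are saved under pics/ and viewed, about 8 in all and at most 12, crops included, and the job is handed in when it is done.

Besides the shell and the picture viewer there is one more tool, called after "Call:" as name(argument=value, ...) on one line, values as JSON. send_rows: Moves the arm, as the interface text tells. Shift numbers are shares of 150 mm and turn numbers shares of 180 degrees, none past 1 either way. Its arguments: {"type":"object","properties":{"deltas":{"type":"array","items":{"type":"array","items":{"type":"number"}}},"squeeze":{"type":"number"}},"required":["deltas"]}

```bash
mkdir -p pics; ls; python3 - <<'E'
from bench import r
import cv2,numpy as np,pickle
print(r.get_obs())
for n in("scene","side"):
    f=r.grab_frame(n); pickle.dump(f,open(n+".pkl","wb"))
    cv2.imwrite(f"pics/{n}1.png",cv2.resize(f["pixels"][:,:,::-1],(800,600),interpolation=cv2.INTER_CUBIC))
    print(n,f["camera_matrix"],f["rvec"],f["tvec"])
E
```

```text
pics
{'clock': 0.0, 'joints': array([-1.45008346,  0.47781542,  0.02233668,  1.55646243, -0.01148742,
        1.109307  , -0.08311222]), 'qvel': array([-1.45983828e-03,  1.01521741e-03,  7.14301839e-04, -2.27816958e-04,
       -1.78651251e-03, -1.29253088e-03, -9.90667113e-05]), 'tau': array([-3.05893730e-05, -5.96457803e+01,  1.60773687e+00, -2.81202382e+01,
        1.24477889e-02,  9.09321418e-03, -1.57942719e-05]), 'tcp_pos': array([0.15298823, 0.65683724, 0.24131074]), 'orientation': array([-3.58599970e-01, -3.12099360e+00,  2.92617697e-03]), 'contact_force': array([-0.60702782,  0.55416716, -0.77739987]), 'moment': array([-0.04236317, -0.06418469, -0.00611096]), 'grip_width': 0.08542006744112285}
scene [[492.09400031   0.         259.53704543]
 [  0.         492.09400031 191.45184689]
 [  0.           0.           1.        ]] [ 2.06943785 -1.04144392  0.49936735] [-0.34660036  0.34652997  1.0574609 ]
side [[417.67473162   0.         255.08540316]
 [  0.         417.67473162 190.35366652]
 [  0.           0.           1.        ]] [ 0.21385989 -2.56253473  1.65076769] [0.52186463 0.15147997 0.98870739]
```

View pics/scene1.png

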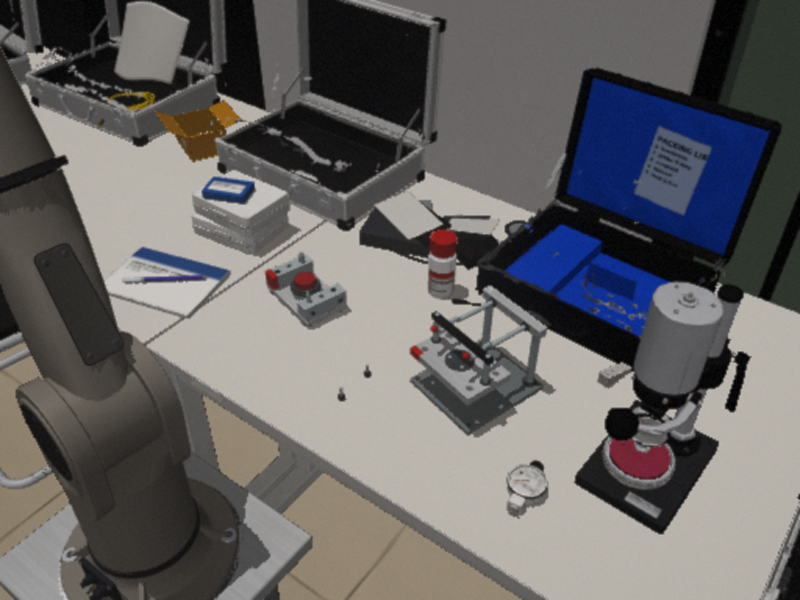

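View pics/side1.png

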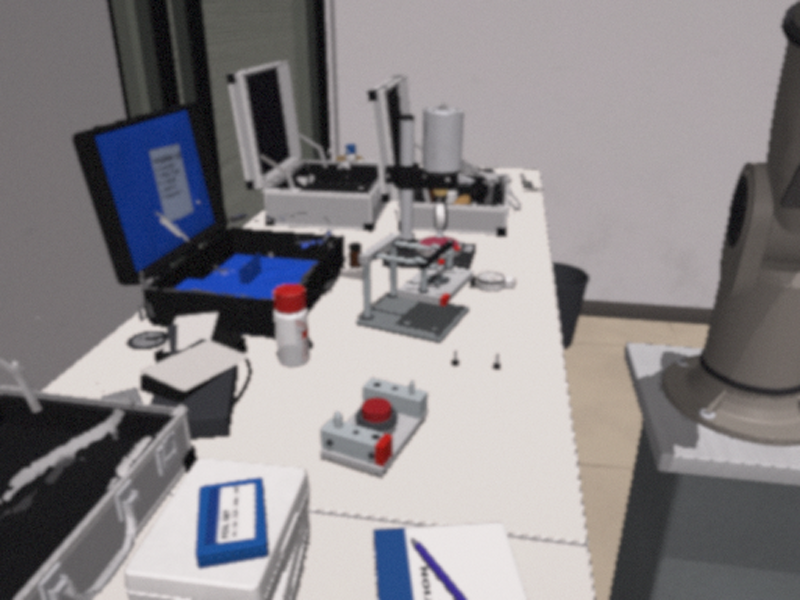

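Scene view (800x600): lower half with its disc at (306,281), hanger with top half around (460,365), bar from about (433,318) to (492,360). Side view: lower half at (375,425), hanger at (415,290). Next I'll enlarge these for point picks.

```bash
cat > h.py <<'E'
import numpy as np,cv2,pickle
def ld(n): return pickle.load(open(n+".pkl","rb"))
def ray(f,uv):
    R=cv2.Rodrigues(np.array(f["rvec"],float))[0]; t=np.array(f["tvec"]).ravel()
    d=R.T@np.linalg.inv(f["camera_matrix"])@np.array([uv[0],uv[1],1.]); return -R.T@t,d/np.linalg.norm(d)
def onz(f,uv,z):
    c,d=ray(f,uv); return c+d*(z-c[2])/d[2]
def proj(f,P): return cv2.projectPoints(np.array(P,float).reshape(-1,3),np.array(f["rvec"],float),np.array(f["tvec"],float),f["camera_matrix"],None)[0].reshape(-1,2)
def tri(f,a,g,b):
    c,d=ray(f,a);e,k=ray(g,b);s=np.linalg.lstsq(np.c_[d,-k],e-c,rcond=None)[0]
    p,q=c+d*s[0],e+k*s[1]; return (p+q)/2,np.linalg.norm(p-q)
def red(f):
    h=cv2.cvtColor(f["pixels"],cv2.COLOR_RGB2HSV); m=((h[...,0]<8)|(h[...,0]>172))&(h[...,1]>150)&(h[...,2]>70)
    n,_,s,c=cv2.connectedComponentsWithStats(m.astype(np.uint8)); return [(s[i,4],*np.round(c[i],1),*s[i,:4]) for i in range(1,n) if s[i,4]>8]
E
python3 - <<'E'
from h import *
a=ld("scene");b=ld("side")
for f in(a,b):
    for x in red(f): print(*x)
    print()
def crop(f,x,y,w,h): return cv2.resize(f["pixels"][y:y+h,x:x+w,::-1],(400,300) ,interpolation=cv2.INTER_CUBIC)
im=np.vstack([np.hstack([crop(a,255,180,100,75),crop(a,160,155,68,51)]),np.hstack([crop(b,222,145,100,75),crop(b,200,235,80,60)])])
cv2.imwrite("pics/c.png",im)
E
```

```text
240 283.0 155.0 275 147 17 18
47 173.5 177.5 171 173 6 10
82 194.7 177.9 189 174 13 9
26 282.2 176.1 276 175 14 3
9 277.3 209.9 276 209 4 3
29 265.9 224.8 263 222 7 7
14 297.6 227.3 296 226 4 4
637 409.1 293.8 391 281 38 25

9 291.1 157.4 290 156 3 4
301 185.3 190.6 175 183 21 17
21 284.2 191.5 282 189 5 6
215 240.6 262.3 232 255 18 15
134 245.0 287.4 240 278 10 19
```

View pics/c.png

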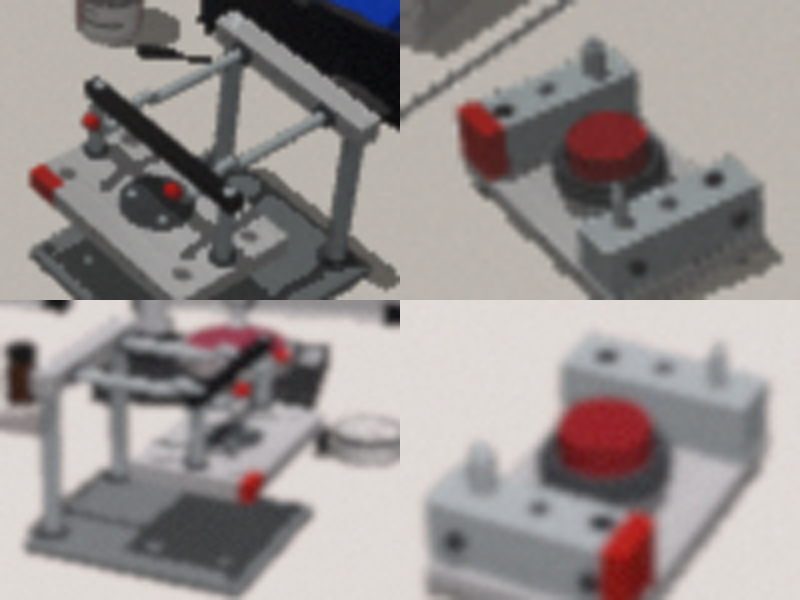

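Crops: bar ends, dowel tips and disc are all clear (scene bar ends at crop (97,84)/(232,192); dowel tips (594,42)/(620,185); side dowels (482,445)/(718,345)). Now computing positions.

```bash
python3 - <<'E'
from h import *
a=ld("scene");b=ld("side")
np.set_printoptions(precision=4,suppress=True)
def A(x,y):return(255+x/4-.375,180+y/4-.375)
def A2(x,y):return(160+(x-400)*.17-.4,155+y*.17-.4)
def B(x,y):return(222+x/4-.375,145+(y-300)/4-.375)
def B2(x,y):return(200+(x-400)/5-.4,235+(y-300)/5-.4)
def ang(p,q):return np.degrees(np.arctan2(*(p-q)[1::-1]))
for nm,f,p,q in(("scene",a,A(97,84),A(232,192)),("side",b,B(201,394),B(268,345))):
    p,q=onz(f,p,.142),onz(f,q,.142); print(nm,"bar +y",p,"-y",q,"mid",(p+q)/2,"len",np.linalg.norm(p-q),"yaw(y axis)",ang(p,q))
D=[("big",A2(594,40),B2(482,442),.070),("small",A2(620,184),B2(718,343),.070),("disc",A2(608,132),B2(606,420),.054)]
for n,s,t,z in D: print(n,onz(a,s,z),onz(b,t,z),*tri(a,s,b,t))
for n,s,t in(("cap",A(92,120),B(242,389)),("cap2",A(173,189),B(282,353)),("redtop",A(44,180),B(251,486))): print(n,*tri(a,s,b,t))
for n,s,t in (("hanger bar end+y",A(230,22),B(47,378)),("hanger -y",A(368,125),B(130,325))): print(n,*tri(a,s,b,t),onz(a,s,.14))
print("bottle",onz(a,(282,155),.12),"screws",onz(a,(235,240),.02),onz(a,(218,255),.02))
E
```

```text
scene bar +y [ 0.5066 -0.1161  0.142 ] -y [ 0.4745 -0.2346  0.142 ] mid [ 0.4905 -0.1753  0.142 ] len 0.1227384489021184 yaw(y axis) 74.8296673894695
side bar +y [ 0.5029 -0.1112  0.142 ] -y [ 0.468  -0.2145  0.142 ] mid [ 0.4855 -0.1628  0.142 ] len 0.10898354760553597 yaw(y axis) 71.32383620159385
big [0.5689 0.2377 0.07  ] [0.5686 0.2377 0.07  ] [0.5687 0.2376 0.0701] 0.0002802981938419506
small [0.4902 0.1494 0.07  ] [0.487  0.1482 0.07  ] [0.4879 0.1483 0.0709] 0.002384103548071172
disc [0.5312 0.1957 0.054 ] [0.5279 0.1906 0.054 ] [0.528  0.1933 0.0564] 0.0016811772330471873
cap [ 0.4783 -0.1316  0.1399] 0.0012034902229932757
cap2 [ 0.4572 -0.2045  0.1403] 0.00021370100347819482
redtop [ 0.4676 -0.1042  0.0816] 0.001272808104896394
hanger bar end+y [ 0.6156 -0.146   0.1341] 0.0031250015984962093 [ 0.6114 -0.1491  0.14  ]
hanger -y [ 0.5786 -0.2675  0.1345] 0.005482163009545716 [ 0.5768 -0.2694  0.14  ]
bottle [0.6987 0.0045 0.12  ] screws [ 0.4257 -0.037   0.02  ] [ 0.3581 -0.0356  0.02  ]
```

Estimates agree: grip ≈ (0.493,-0.176), yaw ≈ -16°. Lower half centre ≈ (0.5285,0.193), yaw ≈ -16°. First I turn the tool and start moving toward the hanger.

Call:
send_rows(deltas=[[1,-1,-0.3,0,0,0,0.5167],[1,-1,-0.3,0,0,0,0.5167],[1,-1,-0.3,0,0,0,0.5167],[1,-1,-0.3,0,0,0,0.5167],[1,-1,-0.3,0,0,0,0.5167],[1,-1,-0.3,0,0,0,0.5167],[1,-1,-0.3,0,0,0,0.5167],[1,-1,-0.3,0,0,0,0.5167],[1,-1,-0.3,0,0,0,0.5167],[1,-1,-0.3,0,0,0,0.5167],[1,-1,-0.3,0,0,0,0.5167],[1,-1,-0.3,0,0,0,0.5167],[1,-1,-0.3,0,0,0,0.5167],[1,-1,-0.3,0,0,0,0.5167],[1,-1,-0.3,0,0,0,0.5167]])

```text
clock: 1.35
tcp_pos: [0.2887, 0.5794, 0.2419]
orientation: [2.507, 1.893, -0.001]
contact_force: [-0.4, -0.3, -0.0]
grip_width: 0.0854
```

Call:
send_rows(deltas=[[1,-1,1,0,0,0,0],[1,-1,1,0,0,0,0],[1,-1,1,0,0,0,0],[1,-1,1,0,0,0,0],[1,-1,1,0,0,0,0],[1,-1,1,0,0,0,0]])

```text
clock: 1.85
tcp_pos: [0.3963, 0.3853, 0.2427]
orientation: [2.515, 1.877, -0.001]
contact_force: [0.0, -0.8, 0.1]
grip_width: 0.0851
```

Call:
send_rows(deltas=[[1,-1,1,0,0,0,0],[1,-1,1,0,0,0,0],[1,-1,1,0,0,0,0],[1,-1,1,0,0,0,0],[1,-1,1,0,0,0,0],[1,-1,1,0,0,0,0],[1,-1,1,0,0,0,0]])

```text
clock: 2.43
tcp_pos: [0.4953, 0.2047, 0.2426]
orientation: [2.514, 1.883, 0.0]
contact_force: [-0.5, 1.1, -0.0]
grip_width: 0.0851
```

```bash
python3 - <<'E'
from bench import r
from h import *
f=r.grab_frame("wrist"); pickle.dump(f,open("w1.pkl","wb")); print(f["camera_matrix"][0,0],f["rvec"],f["tvec"],"cam at",ray(f,(256,192)))
print(r.get_obs()["tcp_pos"],cv2.Rodrigues(r.get_obs()["orientation"])[0])
cv2.imwrite("pics/w1.png",cv2.resize(f["pixels"][:,:,::-1],(800,600),interpolation=cv2.INTER_CUBIC))
E
```

```text
333.7133382006469 [-2.80531807  0.40246993  0.06060913] [-0.41921406  0.27921942  0.48203775] cam at (array([0.51776132, 0.27867617, 0.3746026 ]), array([-0.07439588, -0.30927879, -0.9480569 ]))
[0.49423512 0.20735547 0.24234684] [[ 2.77710560e-01  9.60664792e-01 -5.20555699e-05]
 [ 9.60664771e-01 -2.77710542e-01  2.28566772e-04]
 [ 2.05119670e-04 -1.13483359e-04 -9.99999973e-01]]
```

View pics/w1.png

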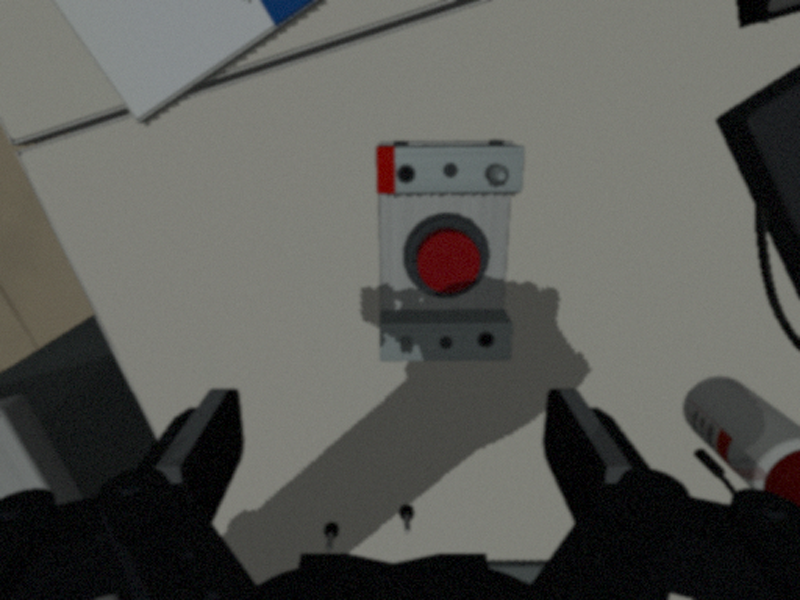

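Wrist view: lower half seen from above, red corner at (386,170), screw holes (406,173) and (486,340), big dowel tip (497,174), disc (449,261); screws at (331,530), (406,512).

```bash
python3 - <<'E'
from h import *
np.set_printoptions(precision=4,suppress=True)
f=ld("w1"); S=.64
P={"holeTL":((406,173.5),.048,(-27,55)),"holeBR":((486,340),.048,(27,-55)),"midT":((450,170),.048,(0,55)),"midB":((446,343),.048,(0,-55)),"dowbig":((497,174.5),.070,(27,55)),"disc":((449,261),.054,(0,0))}
L=[];W=[]
for k,(uv,z,l) in P.items():
    w=onz(f,(uv[0]*S-.18,uv[1]*S-.18),z); print(k,w[:2]); L.append(l);W.append(w[:2]*1000)
L=np.array(L,float);W=np.array(W)
M,_=cv2.estimateAffinePartial2D(L,W); print(M, "yaw",np.degrees(np.arctan2(M[1,0],M[0,0])),"scale",np.hypot(M[0,0],M[1,0])); print(W-(L@M[:,:2].T+M[:,2]))
print(red(f)[:6])
E
```

```text
holeTL [0.5182 0.2499]
holeBR [0.54   0.1285]
midT [0.5446 0.2443]
midB [0.5134 0.134 ]
dowbig [0.5679 0.2366]
disc [0.5295 0.1906]
[[  0.983    0.2794 529.1265]
 [ -0.2794   0.983  189.4668]] yaw -15.863975961526624 scale 1.0219452548912527
[[ 0.2198 -1.2181]
 [-0.3102  0.671 ]
 [ 0.0744  0.7759]
 [-0.323  -1.3734]
 [-3.0986  0.6441]
 [ 0.3389  1.1445]]
[(np.int32(294), np.float64(246.5), np.float64(108.2), np.int32(242), np.int32(94), np.int32(10), np.int32(30)), (np.int32(1087), np.float64(286.4), np.float64(166.3), np.int32(268), np.int32(149), np.int32(39), np.int32(37))]
```

Call:
send_rows(deltas=[[1,-1,0,0,0,0,0],[1,-1,0,0,0,0,0],[1,-1,0,0,0,0,0],[1,-1,0,0,0,0,0],[1,-1,0,0,0,0,0],[1,-1,0,0,0,0,0]])

```text
clock: 2.98
tcp_pos: [0.4518, 0.0648, 0.2425]
orientation: [-2.508, -1.89, -0.001]
contact_force: [-0.3, 1.2, -0.8]
grip_width: 0.0853
```

Call:
send_rows(deltas=[[1,-1,0.2,0,0,0,0],[1,-1,0.2,0,0,0,0],[1,-1,0.2,0,0,0,0],[1,-1,0.2,0,0,0,0],[1,-1,0.2,0,0,0,0],[1,-1,0.2,0,0,0,0],[1,-1,0.2,0,0,0,0]])

```text
clock: 3.57
tcp_pos: [0.4404, -0.0861, 0.2423]
orientation: [2.507, 1.893, 0.0]
contact_force: [-0.3, 0.4, -0.6]
grip_width: 0.0853
```

```bash
python3 - <<'E'
from bench import r
from h import *
f=r.grab_frame("wrist"); pickle.dump(f,open("w2.pkl","wb")); o=r.get_obs();print(o["tcp_pos"],o["joints"])
cv2.imwrite("pics/w2.png",cv2.resize(f["pixels"][:,:,::-1],(800,600),interpolation=cv2.INTER_CUBIC))
E
```

```text
[ 0.44031223 -0.08599537  0.24221711] [-0.65626548  0.10011574  0.77426138  2.10933335 -0.08530217  0.96234913
 -0.11230453]
```

View pics/w2.png

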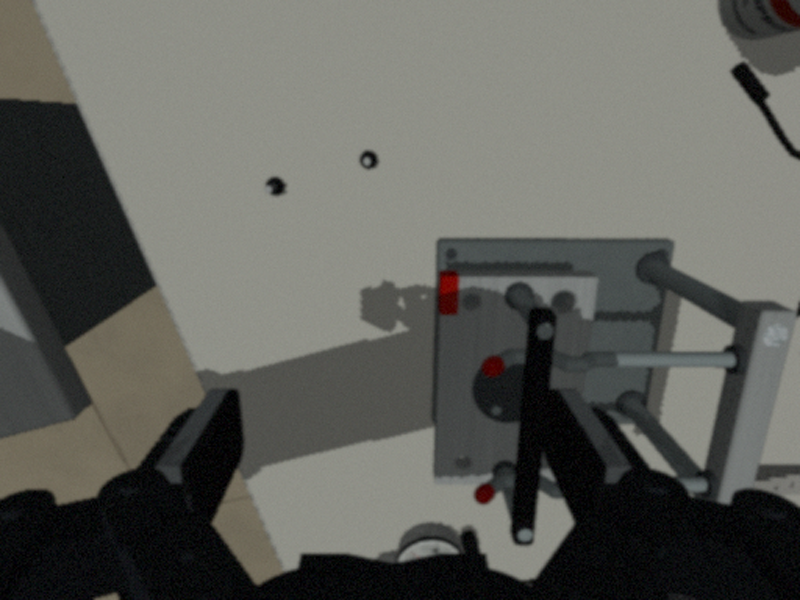

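Wrist view 2: the bar runs from (541,312) to (524,542), its screws at (545,331) and (525,535), red caps at (493,367) and (485,494).

```bash
python3 - <<'E'
from h import *
np.set_printoptions(precision=4,suppress=True)
f=ld("w2"); S=.64
w=[onz(f,(u*S-.18,v*S-.18),z) for u,v,z in((541,312,.142),(523,541,.142),(545,331,.142),(525,535,.142),(493,367,.142),(485,494,.142))]
for i in(0,2,4):
    p,q=w[i],w[i+1]; print((p+q)/2,np.linalg.norm(p-q),np.degrees(np.arctan2(*(p-q)[1::-1]))-90)
h=cv2.cvtColor(f["pixels"],cv2.COLOR_RGB2HSV)[...,2]
for row in (205,230,250,270,290,310,330,340): print(row,h[row,325:365])
E
```

```text
[ 0.4895 -0.1765  0.142 ] 0.13419473145623873 -15.160277645854379
[ 0.4904 -0.1797  0.142 ] 0.12043887183870518 -16.01271498079889
[ 0.4688 -0.1694  0.142 ] 0.0745073783742458 -15.808882100801142
205 [70 74 69 67 66 71 68 66 73 62 57 48 39 22 10  0  2 16  9  7 15 20 16 20
 20 20 25  9  9 13 33 52 67 69 71 71 70 70 74 73]
230 [61 60 61 63 61 61 66 66 65 65 52 31  7 14  7 18  2 12  9  4  7 14 11  2
  1 14 10 21 35 50 57 61 54 56 53 59 54 55 58 60]
250 [27 26 26 30 24 28 24 25 19 19  5  5  7  4 10 12  5  8  8 15  8 18  3  7
  7  5  9  4  9 10 18 18 26 38 47 51 53 52 52 52]
270 [47 47 53 49 54 53 47 40 21  4  2  8 11  8 14 11  8 10  5  4  5 13 16  8
  6 17 14 11  0  2  9  4 12  3 13  6  0  0 12  7]
290 [73 74 67 72 65 51 25  9  3  4 14  7  2 14  4  9 12  7 14  3 10 25 30 31
 21  3  0  9  3 15 12  9  0 13  4  5  6  9  6 12]
310 [66 66 61 56 28 21  0 14 17  6  4 10 11 11 13  5 15  3  3 30 39 51 52 55
 54 57 54 53 54 48 43 34 27  1  2  7 14  0  0  7]
330 [119  88  46  15   8   7  15  18   7   9  15   0  12   9  12   8  31  66
 109 134 142 143 145 141 142 142 145 141 142 142 145 143 143 141 145 144
 144 145 142 133]
340 [130  99  56  18   1  23  48  77  99 109 114 116 110 107  95  77  84 115
 136 143 144 143 144 143 143 143 143 139 144 143 141 143 142 143 143 143
 139 128 101  71]
```

Call:
send_rows(deltas=[[1,-0.5,0.49,0,0,0,0],[1,-0.5,0.49,0,0,0,0],[1,-0.5,0.49,0,0,0,0],[1,-0.5,0.49,0,0,0,0],[1,-0.5,0.49,0,0,0,0],[1,-0.5,0.49,0.2,0,0,0],[1,-0.5,0.49,0.4,0,0,0],[0.6,-0.5,0.49,0.52,0,0,0],[0.5,-0.5,0.49,0.6,0,0,0],[0.4,-0.5,0.49,0.66,0,0,0],[0.4,-0.5,0.49,0.7,0,0,0],[0.4,-0.5,0.49,0.7,0,0,0],[0.4,-0.5,0.49,0.7,0,0,0]])

```text
clock: 4.7
tcp_pos: [0.4897, -0.1807, 0.1378]
orientation: [2.51, 1.888, 0.001]
contact_force: [-0.3, 0.2, 1.3]
grip_width: 0.0345
```

```bash
python3 - <<'E'
from bench import r
from h import *
f=r.grab_frame("wrist"); pickle.dump(f,open("w3.pkl","wb")); o=r.get_obs();print(o["tcp_pos"],o["contact_force"],o["grip_width"])
cv2.imwrite("pics/w3.png",f["pixels"][:,:,::-1])
E
```

```text
[ 0.48989707 -0.18094648  0.13812014] [-0.05499851 -0.44317549  1.32101321] 0.03405870031426838
```

View pics/w3.png

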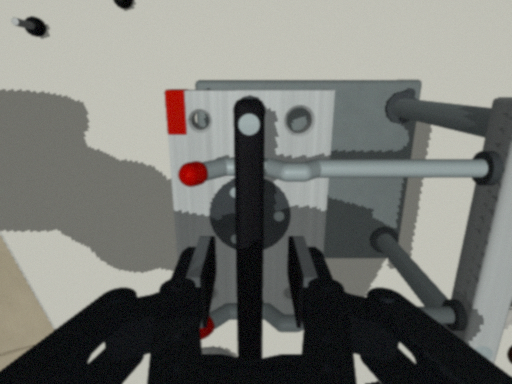

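The bar (columns 237-264) sits centred between the fingers (215/290). I'll lower the last bit and close.

Call:
send_rows(deltas=[[0.4,0.015,0,0.05,0,0,0],[0.4,0.015,0,0.073,0,0,0],[0.2,0.015,0,0.073,0,0,0],[0,0.015,0,0.073,0,0,0],[0,0.015,0,0.073,0,0,0],[0,0.015,0,0.073,0,0,0],[0,0.015,0,0.073,0,0,0],[0,0.015,0,0.073,0,0,0],[0,0.015,0,0.073,0,0,0]], squeeze=110)

```text
clock: 5.5
tcp_pos: [0.49, -0.1788, 0.1264]
orientation: [2.511, 1.888, 0.0]
contact_force: [0.6, -0.3, 0.6]
grip_width: 0.0098
```

Call:
send_rows(deltas=[[0,0,0,-0.02,0,0,0],[0,0,0,-0.05,0,0,0],[0,0,0,-0.08,0,0,0],[0,0,0,-0.11,0,0,0],[0,0,0,-0.14,0,0,0],[0,0,0,-0.153,0,0,0],[0,0,0,-0.153,0,0,0],[0,0,0,-0.153,0,0,0]])

```text
clock: 6.17
tcp_pos: [0.4899, -0.1787, 0.1494]
orientation: [2.511, 1.888, 0.0]
contact_force: [-0.2, 0.2, -5.1]
grip_width: 0.0099
```

```bash
python3 - <<'E'
from bench import r
from h import *
f=r.grab_frame("wrist"); pickle.dump(f,open("w4.pkl","wb")); g=r.grab_frame("side"); o=r.get_obs();print(o["tcp_pos"],o["contact_force"],o["moment"],o["grip_width"])
c=cv2.resize(g["pixels"][130:220,215:335],(512,384),interpolation=cv2.INTER_CUBIC)
cv2.imwrite("pics/w4.png",cv2.resize(np.hstack([f["pixels"],c])[:,:,::-1],(800,300)))
E
```

```text
[ 0.48970358 -0.17861168  0.14911342] [ 0.45852809 -1.44192378 -3.80953776] [ 0.00905634 -0.01072831 -0.012608  ] 0.009931790666596687
```

View pics/w4.png

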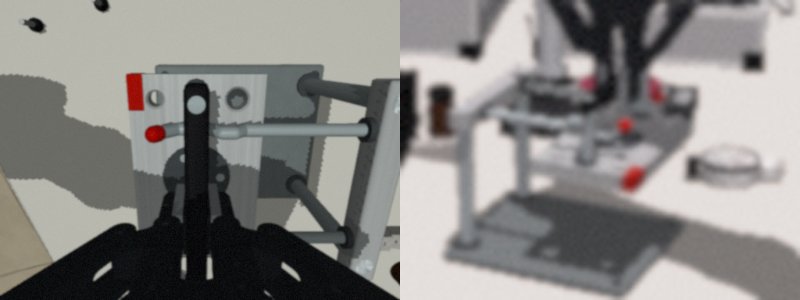

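Top half hangs level on the gripper, lifted 23 mm; caps clear. Withdraw along the hanger's -x.

Call:
send_rows(deltas=[[0,0,-0.05,0,0,0,0],[0,0,-0.12,0,0,0,0],[0,0,-0.2,0,0,0,0],[0,0,-0.28,0,0,0,0],[0,0,-0.36,0,0,0,0],[0,0,-0.44,0,0,0,0],[0,0,-0.51,0,0,0,0],[0,0,-0.56,0,0,0,0],[0,0,-0.56,0,0,0,0],[0,0,-0.56,0,0,0,0],[0,0,-0.56,0,0,0,0]])

```text
clock: 7.18
tcp_pos: [0.41, -0.1555, 0.1496]
orientation: [2.51, 1.888, 0.001]
contact_force: [-0.5, -0.9, -4.3]
grip_width: 0.0099
```

Call:
send_rows(deltas=[[0,0,0,-0.05,0,0,0],[0,0,0,-0.12,0,0,0],[0,0.1,0,-0.2,0,0,0],[0,0.25,0,-0.2,0,0,0],[0,0.4,0,-0.2,0,0,0],[0,0.55,0.03,-0.2,0,0,0],[0,0.7,0.06,-0.2,0,0,0],[0,0.85,0.09,-0.2,0,0,0],[0,1,0.12,-0.2,0,0,0]])

```text
clock: 7.93
tcp_pos: [0.4692, -0.0153, 0.1799]
orientation: [2.51, 1.888, 0.001]
contact_force: [0.7, -0.5, -4.4]
grip_width: 0.01
```

Call:
send_rows(deltas=[[0,0.15,0,0,0,0,0],[0,0.3,0,0,0,0,0],[0,0.45,0,0,0,0,0],[0,0.6,0,0,0,0,0],[0,0.75,0,0,0,0,0],[0,0.88,0,0,0,0,0],[0,0.96,0,0,0,0,0],[0,1,0,0,0,0,0],[0,1,0,0,0,0,0],[0,1,0,0,0,0,0]])

```text
clock: 8.77
tcp_pos: [0.5096, 0.1267, 0.1793]
orientation: [2.511, 1.887, -0.001]
contact_force: [-0.3, -0.7, -3.8]
grip_width: 0.0099
```

```bash
python3 - <<'E'
from bench import r
from h import *
f=r.grab_frame("wrist"); pickle.dump(f,open("w5.pkl","wb")); o=r.get_obs();print(o["tcp_pos"],cv2.Rodrigues(o["orientation"])[0],o["contact_force"],o["grip_width"])
cv2.imwrite("pics/w5.png",cv2.resize(f["pixels"][:,:,::-1],(800,600),interpolation=cv2.INTER_CUBIC))
E
```

```text
[0.50950709 0.12620407 0.17930379] [[ 2.79217953e-01  9.60227662e-01 -4.15031015e-04]
 [ 9.60227323e-01 -2.79218210e-01 -8.23572112e-04]
 [-9.06700941e-04 -1.68568002e-04 -9.99999575e-01]] [-0.15929514 -0.5346227  -3.02054376] 0.010005722148322517
```

View pics/w5.png

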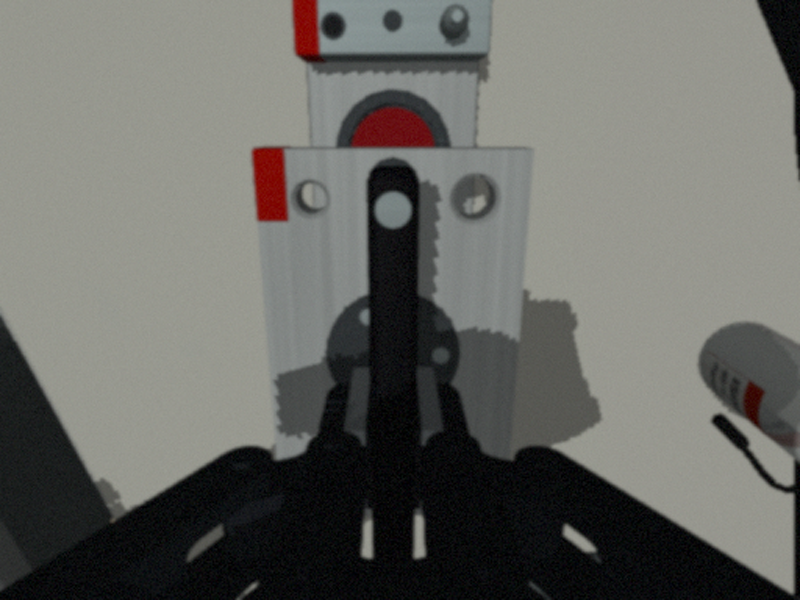

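Wrist view 5: plate's +y edge (253,148)-(532,148), holes at (311,197) and (473,196). The lower half's screw hole is at (332,26), middle hole (392,20), big dowel tip (455,15), disc (393,130).

```bash
python3 - <<'E'
from h import *
np.set_printoptions(precision=4,suppress=True)
f=ld("w5"); S=.64
def fit(P):
    W=np.array([onz(f,(u*S-.18,v*S-.18),z)[:2]*1e3 for u,v,z,_ in P]);L=np.array([p[3] for p in P],float)
    a=L-L.mean(0);b=W-W.mean(0); th=np.arctan2((a[:,0]*b[:,1]-a[:,1]*b[:,0]).sum(),(a*b).sum())
    R=np.array([[np.cos(th),-np.sin(th)],[np.sin(th),np.cos(th)]]);t=W.mean(0)-R@L.mean(0)
    print("yaw",np.degrees(th),"t",t);print(W-(L@R.T+t)); return R,t
fit([(311,197,.139,(-27,55)),(473,196,.139,(27,55)),(532,148,.139,(45,71)),(253,148,.139,(-45,71))])
print("bar screw",onz(f,(393*S,210*S),.195))
fit([(332,26,.048,(-27,55)),(392,20,.048,(0,55))])
fit([(332,26,.048,(-27,55)),(392,20,.048,(0,55)),(455,15,.070,(27,55))])
print("big tip",onz(f,(455*S-.18,15*S-.18),.070))
# big dowel from w1 + others : fitted with scene
# disc: ellipse of upper arc & w1
f1=ld("w1"); print("w1 disc blob",onz(f1,(286.4,166.3),.052))
f=f1; fit([(406,173.5,.048,(-27,55)),(486,340,.048,(27,-55)),(450,170,.048,(0,55)),(446,343,.048,(0,-55))])
E
```

```text
yaw -16.09757540922381 t [510.4016 126.4583]
[[ 0.4224  0.0978]
 [-0.419   0.619 ]
 [-0.5645 -0.2433]
 [ 0.5612 -0.4735]]
bar screw [0.5271 0.1835 0.195 ]
yaw -11.011823013230376 t [533.7336 190.8338]
[[-0.2112  0.0411]
 [ 0.2112 -0.0411]]
yaw -15.616586390348587 t [528.8648 190.5039]
[[-0.1423 -0.7224]
 [ 0.7797  1.3064]
 [-0.6374 -0.584 ]]
big tip [0.569  0.2356 0.07  ]
w1 disc blob [0.5289 0.1908 0.052 ]
yaw -15.86398215030651 t [529.0418 189.1806]
[[ 0.0645  0.391 ]
 [ 0.0146 -0.3658]
 [ 0.4891  2.223 ]
 [-0.5682 -2.2483]]
```

Call:
send_rows(deltas=[[0,0.1,0,0,0,0,0],[0,0.22,0,0,0,0,0],[0,0.34,0,0,0,0,0],[0,0.42,0,0,0,0,0],[0,0.447,0,0,0,0,0],[0,0.447,0,0.08,0,0,0],[0,0.447,0,0.16,0,0,0],[0,0.447,0,0.24,0,0,0],[0,0.447,0,0.3,0,0,0],[0,0.447,0,0.3,0,0,0],[0,0.447,0,0.3,0,0,0]])

```text
clock: 9.73
tcp_pos: [0.5278, 0.1912, 0.1334]
orientation: [-2.512, -1.887, 0.003]
contact_force: [1.0, -0.3, -3.0]
grip_width: 0.0098
```

```bash
python3 - <<'E'
from bench import r
from h import *
f=r.grab_frame("wrist"); pickle.dump(f,open("w6.pkl","wb")); g=r.grab_frame("side");s=r.grab_frame("scene");pickle.dump((g,s),open("gs6.pkl","wb")); o=r.get_obs();print(o["tcp_pos"],o["contact_force"],o["grip_width"])
a=cv2.resize(f["pixels"][60:180,140:360],(800,436),interpolation=cv2.INTER_CUBIC)
b=cv2.resize(g["pixels"][215:305,190:290],(182,164)); 
b=cv2.resize(g["pixels"][225:305,190:310],(246,164),interpolation=cv2.INTER_CUBIC);c=cv2.resize(s["pixels"][130:210,150:270],(246,164),interpolation=cv2.INTER_CUBIC)
cv2.imwrite("pics/w6.png",np.vstack([a,np.hstack([b,c,np.zeros((164,308,3),np.uint8)])])[:,:,::-1])
E
```

```text
[0.52887815 0.19202795 0.13479736] [-0.2031279   0.05659169 -3.38962796] 0.010083712739887554
```

View pics/w6.png

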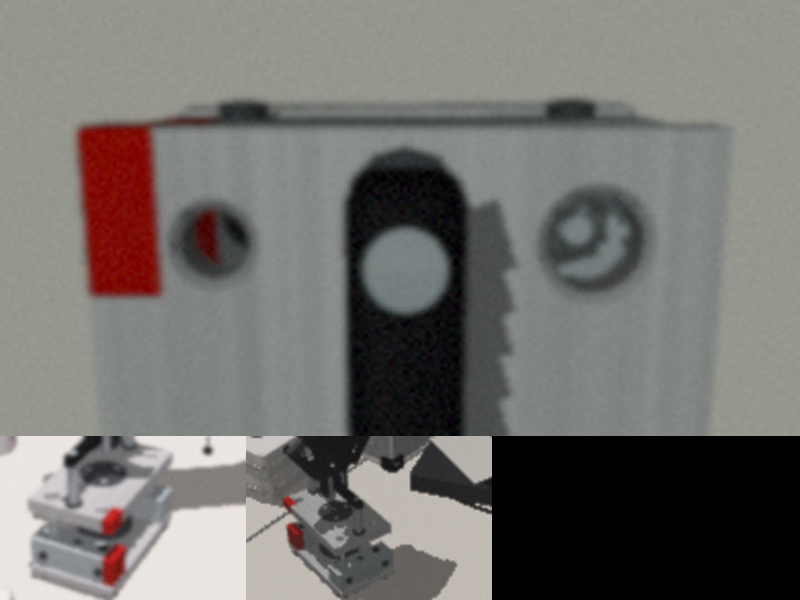

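Through the big hole (centre (594,240) in the crop) the dowel tip shows at (577,230). The left hole at (212,240) shows the red block's edge at x=217. Computing the offset.

```bash
python3 - <<'E'
from h import *
np.set_printoptions(precision=4,suppress=True)
f=ld("w6"); k=3.636
U=lambda u,v:(140+u/k-.36,60+v/k-.36)
H=onz(f,U(594,240),.094);D=onz(f,U(577,230),.070);HL=onz(f,U(212,240),.094)
x=np.array([.9607,-.2777]);y=np.array([.2777,.9607])
print("hole",H,"dowel",D,"diff local mm",1e3*np.array([(D-H)[:2]@x,(D-H)[:2]@y]))
t=(H[:2]+HL[:2])/2; print("span",np.linalg.norm(H-HL),"yaw",np.degrees(np.arctan2(*(H-HL)[1::-1])),"centre top",t-.055*y)
print("centre low from dowel",D[:2]-.027*x-.055*y)
E
```

```text
hole [0.5694 0.2368 0.094 ] dowel [0.5698 0.2351 0.07  ] diff local mm [ 0.8882 -1.5134]
span 0.05345297806021092 yaw -16.17246783004676 centre top [0.5284 0.1914]
centre low from dowel [0.5286 0.1898]
```

Call:
send_rows(deltas=[[0,-0.01,0.005,0,0,0,0],[0,-0.01,0.005,0,0,0,0],[0,-0.01,0.005,0.03,0,0,0],[0,-0.01,0.005,0.06,0,0,0],[0,-0.01,0.005,0.08,0,0,0],[0,-0.01,0.005,0.1,0,0,0],[0,-0.01,0.005,0.1,0,0,0],[0,-0.01,0.005,0.1,0,0,0]])

```text
clock: 10.55
tcp_pos: [0.5285, 0.1905, 0.119]
orientation: [-2.511, -1.888, 0.001]
contact_force: [0.4, -0.5, -4.0]
grip_width: 0.0104
```

```bash
python3 - <<'E'
from bench import r
from h import *
f=r.grab_frame("wrist"); pickle.dump(f,open("w7.pkl","wb")); o=r.get_obs();print(o["tcp_pos"],o["contact_force"],o["moment"],o["grip_width"])
a=cv2.resize(f["pixels"][60:180,140:360],(800,436),interpolation=cv2.INTER_CUBIC)
cv2.imwrite("pics/w7.png",a[:,:,::-1])
E
```

```text
[0.52865721 0.19050436 0.1191928 ] [-0.17468276 -0.08059184 -3.78506914] [-0.02365445 -0.0276044  -0.01852236] 0.010038402752355145
```

View pics/w7.png

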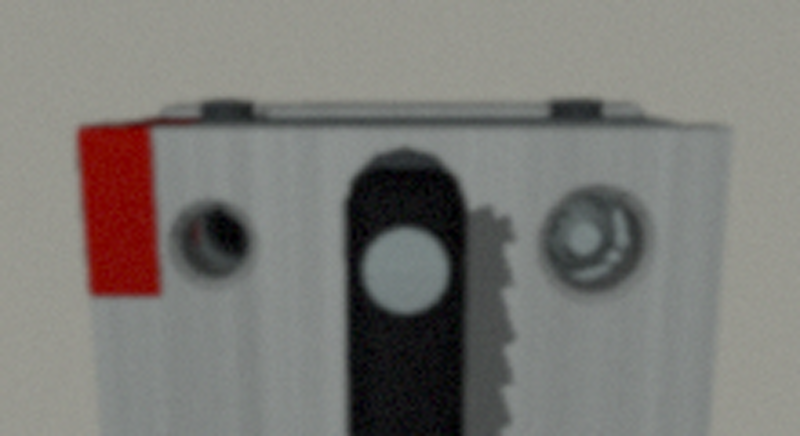

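```bash
python3 - <<'E'
from h import *
f=ld("w7"); k=3.636
U=lambda u,v:(140+u/k-.36,60+v/k-.36)
x=np.array([.9607,-.2777]);y=np.array([.2777,.9607])
for z,o in((.070,(584,238)),):
  D=onz(f,U(*o),z)
  H=onz(f,U(594,240),.079); print(1e3*np.array([(D-H)[:2]@x,(D-H)[:2]@y]), H,D)
HL=onz(f,U(212,240),.079)
for n,uv in(("left dark hole",(228,230)),): L=onz(f,U(*uv),.048); print(n,1e3*np.array([(L-HL)[:2]@x,(L-HL)[:2]@y]))
E
```

```text
[-0.10741056 -0.85502352] [0.57015319 0.23603834 0.079     ] [0.56981259 0.2352468  0.07      ]
left dark hole [-2.18027557 -2.31496311]
```

Call:
send_rows(deltas=[[0,-0.005,0,0,0,0,0],[0,-0.005,0,0.015,0,0,0],[0,-0.005,0,0.03,0,0,0],[0,-0.005,0,0.045,0,0,0],[0,-0.005,0,0.06,0,0,0],[0,-0.005,0,0.06,0,0,0],[0,-0.005,0,0.06,0,0,0]])

```text
clock: 11.18
tcp_pos: [0.5283, 0.1898, 0.1101]
orientation: [-2.511, -1.888, 0.001]
contact_force: [0.6, -0.2, -4.6]
grip_width: 0.01
```

Call:
send_rows(deltas=[[0,0,0,0.01,0,0,0],[0,0,0,0.02,0,0,0],[0,0,0,0.03,0,0,0],[0,0,0,0.04,0,0,0],[0,0,0,0.047,0,0,0],[0,0,0,0.047,0,0,0],[0,0,0,0.047,0,0,0]])

```text
clock: 11.77
tcp_pos: [0.5288, 0.19, 0.1037]
orientation: [-2.511, -1.888, -0.001]
contact_force: [-2.5, 0.1, 5.7]
grip_width: 0.01
```

Call:
send_rows(deltas=[[0,0,0,0.005,0,0,0],[0,0,0,0.01,0,0,0],[0,0,0,0.015,0,0,0],[0,0,0,0.015,0,0,0],[0,0,0,0.015,0,0,0]])

```text
clock: 12.18
tcp_pos: [0.5287, 0.1899, 0.1025]
orientation: [-2.51, -1.887, -0.001]
contact_force: [-6.3, -2.3, 17.2]
grip_width: 0.01
```

Call:
send_rows(deltas=[[0,-0.002,-0.003,0.003,0,0,0],[0,-0.002,-0.003,0.006,0,0,0],[0,-0.002,-0.003,0.006,0,0,0],[0,-0.002,-0.003,0.006,0,0,0]])

```text
clock: 12.52
tcp_pos: [0.5287, 0.1899, 0.1025]
orientation: [-2.51, -1.887, -0.003]
contact_force: [-9.0, -1.0, 24.7]
grip_width: 0.0097
```

```bash
python3 - <<'E'
from bench import r
from h import *
s=r.grab_frame("scene");g=r.grab_frame("side");w=r.grab_frame("wrist"); pickle.dump((s,g,w),open("e.pkl","wb"))
P=[]
for _ in range(4):
    o=r.get_obs();print(o["tcp_pos"],o["contact_force"],o["moment"],o["grip_width"],o["clock"]); r.grab_frame("side")
a=cv2.resize(g["pixels"][225:305,190:310],(400,267),interpolation=cv2.INTER_CUBIC);b=cv2.resize(s["pixels"][130:210,150:270],(400,267),interpolation=cv2.INTER_CUBIC)
c=cv2.resize(w["pixels"],(400,300));d=cv2.resize(s["pixels"],(400,300))
cv2.imwrite("pics/e.png",np.vstack([np.hstack([a,b]),np.hstack([c,d])])[:,:,::-1])
E
```

```text
[0.52867963 0.18993163 0.10242386] [-7.37714042 -1.13272711 25.0253041 ] [-0.35497745  1.68644516 -0.02661607] 0.009822331197748366 12.6667
[0.528682   0.18997127 0.10243698] [-8.16955834 -1.41100523 24.809682  ] [-0.37437783  1.69677579  0.06705467] 0.010142453748887269 12.7167
[0.52869965 0.18993903 0.10244586] [-8.52845859 -1.50806441 25.55733538] [-0.3580414   1.67986258 -0.01518853] 0.01016370090040934 12.7667
[0.52870098 0.1899612  0.10243267] [-8.16717827 -1.67281515 24.45613255] [-0.32855535  1.73369014  0.03061562] 0.010035164651745658 12.8167
```

View pics/e.png

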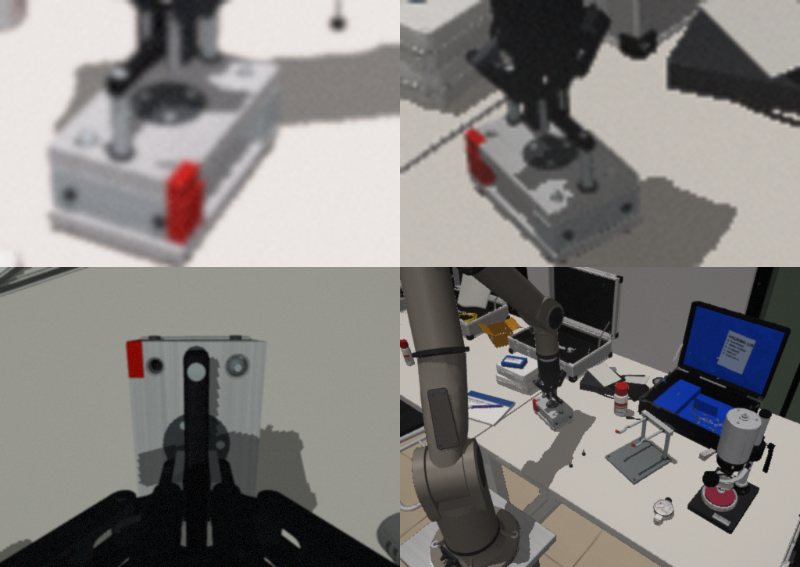

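Both views show the plate flat on both stop bars with the red corners stacked. The measured z of 0.1024 matches the expected closed height, and it stayed put while the push rose from 17 to 25 N. Readings are steady, so I'm handing in.

```bash
python3 -c "
from bench import r
print(r.hand_in()); print(r.get_obs()['contact_force'])"
```

```text
the job is handed in; nothing more can be done
None
the job is handed in; nothing more can be done
```

The clamp is shut and still held. I took the top half by its handle, lifted it 23 mm off the prongs and withdrew it 84 mm to the hanger's -x. I then set it over both dowels with the red corners together and pressed it down onto the stop bars. The job was handed in at about 12.8 s with the gripper still on the handle.

**Last checks:**
- **Height:** the TCP stopped at z = 0.1024 m, the closed height I expected from the grasp, and stayed there while the push rose from 17 to about 25 N.
- **Fit:** the camera views show the plate flat on both bars, and the tool orientation is level.
- **Other items:** the screws, the bottle and the durometer are where they were. I checked this by eye in the final scene picture, not by measurement.

**Disagreements:**
- **Sideways force:** about 8 N remains at the wrist. A 0.5 mm shift meant to relieve it did not; I judged it friction on the stops or dowels and left it.
- **Grip reading:** the gripper reads 10 mm on the 12 mm bar, probably from pad give. It did not change through the whole carry.
- **Lower-half position:** my early estimates differed by 2–4 mm. I settled it by looking through the big dowel hole from close by.

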